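Find the lid that screws home on the storage jar

TASK

Find out which of the two aluminium lids belongs to the white storage jar: set a lid loosely on the jar's thread and let go of it, then take it again and screw it clockwise until it stops. The lid that turns fully home, its rim down on the jar's collar, stays screwed on; the lid that stops short (take it off again if you tried it) is laid flat, top up, in the low wooden tray. Leave the other kitchen things as they are.

Things in the scene. Friction and masses are not known exactly. Their poses are not given: they have to be found in the camera images.
- lid_a_mid (a point): one of two loose aluminium screw lids, exactly alike outside: round cap, closed top up, open below, 58 mm diameter, ribbed, 38 mm high, 60 g. This point: its centre, on the axis 19 mm above its rim; z up. Bore 50 mm with 3 lugs; 3 small radial bars on top (2 mm high, 120 degrees apart, first along +x) stand above the lugs. Whether it turns fully home is found only on the jar.
- lid_b_mid (a point): the other of the two loose aluminium screw lids, exactly alike outside: round cap, closed top up, open below, 58 mm diameter, ribbed, 38 mm high, 60 g. This point: its centre, on the axis 19 mm above its rim; z up. Bore 50 mm with 3 lugs; 3 small radial bars on top (2 mm high, 120 degrees apart, first along +x) stand above the lugs. Whether it turns fully home is found only on the jar.
- jar_collar (a point): white storage jar, fixed, 84 mm diameter, in a rubber foot 100 mm wide. This point: centre of its flat collar (70 mm diameter), on the axis, 70 mm above the worktop; z up. Three small marks at the collar's edge, 120 degrees apart, first along this point's +x. At the thread's hard end stop a lid's bars stand over the marks. Fully home: rim on the collar, lid centre 19 mm above this point.
- jar_neck (a point): top centre of the jar's threaded neck, 31 mm above the collar, axes as the collar's. 46.5 mm diameter over the thread, so a lid has 1.75 mm clearance all round. Three-start right-hand thread, lead 35 mm a turn: a lid sinks 1 mm for each 10 degrees clockwise (seen from above). About 2 mm of vertical play; it does not bind. The wrong lid, lugs lower, meets the end stop with its rim about 8 mm above the collar.
- jar_mark (a point): the first mark on the collar's edge, 36 mm from the jar's axis. A lid set on the neck at any angle rests level, then needs 90 to 205 degrees clockwise to the stop. Shortest: set it down with its bars 20 degrees clockwise of the marks (lid yaw minus jar yaw = -20 degrees modulo 120): 100 degrees remain and the rim rests 10 mm (right lid) or 19 mm (wrong lid) above the collar. To take it off, turn back as far and lift.
- tray: low open wooden tray, fixed, 110 mm (its x) by 170 mm (its y), 13 mm high, walls and floor 4 mm thick; origin at the centre of its underside, on the worktop.
- teaspoon_c (a point): bystander: a loose teaspoon, 132 mm long, lying on the worktop near the lids; to be left alone. This point is its centre.
- garlic_c (a point): bystander: a loose garlic bulb, 50 mm, behind the jar; to be left alone. This point is its centre.
- salt_c (a point): bystander: a loose salt shaker, 44 mm in diameter, 90 mm high, behind the jar; to be left alone. This point is its centre.
- spice_c (a point): bystander: a loose spice jar with dark cap, 44 mm in diameter, 96 mm high, in front of the jar; to be left alone. This point is its centre.
- lemon_c (a point): bystander: a loose lemon, 78 mm, left of the jar; to be left alone. This point is its centre.

How it is judged (in metres and radians):
On the way, in this order (a step that is already met when the one before it is completed fails the run):
1. a lid rests level on the jar's thread, not yet screwed down (rim 6 to 35 mm above the collar), with the hand off it (((z of lid_a_mid in the frame of jar_collar between 0.025 and 0.054 m and horizontal distance between lid_a_mid and jar_collar below 0.005 m and angle between lid_a_mid's own z axis and vertical below 0.09 rad and contact force between the fingers and anything else below 0.1 N) or (z of lid_b_mid in the frame of jar_collar between 0.025 and 0.054 m and horizontal distance between lid_b_mid and jar_collar below 0.005 m and angle between lid_b_mid's own z axis and vertical below 0.09 rad and contact force between the fingers and anything else below 0.1 N))), for 0.1 s.
2. a lid (only the fitting one can) is screwed fully home: rim within 2.5 mm of the collar (((z of lid_a_mid in the frame of jar_collar between 0.01 and 0.0215 m and horizontal distance between lid_a_mid and jar_collar below 0.005 m and angle between lid_a_mid's own z axis and vertical below 0.09 rad) or (z of lid_b_mid in the frame of jar_collar between 0.01 and 0.0215 m and horizontal distance between lid_b_mid and jar_collar below 0.005 m and angle between lid_b_mid's own z axis and vertical below 0.09 rad))), for 0.2 s.
At the end, for the whole second after the job is handed in: The lid that fits is screwed home on the jar (rim within 2.5 mm of the collar, centred within 5 mm, level within 5 degrees); the other lid lies flat in the tray, top up (level within 5 degrees, its centre at least 15 mm inside the tray's edges) ((((z of lid_a_mid in the frame of jar_collar between 0.01 and 0.0215 m and horizontal distance between lid_a_mid and jar_collar below 0.005 m and angle between lid_a_mid's own z axis and vertical below 0.09 rad) and x of lid_b_mid in the frame of tray between -0.04 and 0.04 m and y of lid_b_mid in the frame of tray between -0.07 and 0.07 m and z of lid_b_mid in the frame of tray below 0.028 m and angle between lid_b_mid's own z axis and vertical below 0.09 rad) or ((z of lid_b_mid in the frame of jar_collar between 0.01 and 0.0215 m and horizontal distance between lid_b_mid and jar_collar below 0.005 m and angle between lid_b_mid's own z axis and vertical below 0.09 rad) and x of lid_a_mid in the frame of tray between -0.04 and 0.04 m and y of lid_a_mid in the frame of tray between -0.07 and 0.07 m and z of lid_a_mid in the frame of tray below 0.028 m and angle between lid_a_mid's own z axis and vertical below 0.09 rad))); the robot touches nothing.
It fails at once if a bystander was shifted by more than 30 mm (distance of any of teaspoon_c, garlic_c, salt_c, spice_c, lemon_c from where it was at the start of the episode above 0.03 m).
It fails at once if a lid fell off the worktop (height (world z) of any of lid_a_mid, lid_b_mid below -0.03 m).
It also fails if it takes over 72 s, if anything falls off the work surface, if the arm or the gripper's body presses on something with over 40 N, if the wrist force passes 120 N, or if a joint passes its speed limit or range.

ROBOT

A 6-joint arm with a two-finger parallel gripper is mounted at the origin on a cart in front of the work surface, level with it; the furniture and walls round the work are solid. World frame = base frame: x ahead of the robot, y to its left, z up, the work surface at z = 0. Lengths are in mm, angles in rad, forces in N, time in s.
With the tool pointing down it reaches from about 350 to 775 mm from the base axis. Payload 7.3 kg.
Tool frame: the origin (TCP) lies at the very end of the fingers, on their centre line; the grasp point (between the pads) lies 19 mm behind it; z points along the fingers, y is the line along which they close (so a half turn about z gives the same grasp; the last joint's range is limited). The gripper opens to 92 mm and grips with 3 to 60 N. Pads are 19 mm wide; open, the fingers measure 130 mm over their backs; the gripper's body (75 mm by 190 mm) begins 47 mm behind the grasp point.
Start: joints at [1.167, 0.342, 1.524, -0, 1.275, -0.146], TCP at [133.835, 507.674, 226.741] pointing down, gripper open.
Joint ranges: [-2.53, 2.53], [-0.77, 2.02], [0.04, 2.7], [-1, 4.14], [0.28, 2.66], [-3.11, 3.11]. Speed limits (rad/s): [2.57, 2.57, 3.14, 3.14, 3.14, 3.14].

INTERFACE

Orientations are given as [roll, pitch, yaw] about the fixed x, y, z axes, in that order (R = Rz(yaw) Ry(pitch) Rx(roll)).
In Python, from plant import bot gives the robot as it stands.
- The arm moves only by the tool jog_arm, never from a script. Its argument "targets" is a list of rows, each an object with "xyz": the shift along the tool's x, y, z as a fraction of full scale, a list of three; "spin": the turn about the tool's z as a fraction of full scale. In form: [{"xyz": [x, y, z], "spin": spin}, ...]. A call has exactly 10 rows; each row shifts and turns the commanded pose from where the row before left it, along the tool's axes as they then stand; what a row does not reach is not made up. Full scale, the value 1, is 80 mm for a shift and 0.1 rad for a turn. A row lasts 1/8 s, in which the tool goes at most 62.5 mm and 10.7 degrees, less where a joint would pass 70% of its speed; a pose out of reach is approached as far as the arm can. A call with a number of a shift or a turn outside -1 to 1 is refused whole. A call with a gripper value outside its range is refused whole. "gripper" is the opening in per cent of the stroke, from 0 (shut) to 100 (fully open), set as the call begins (left out, the last holds). The fingers move at their own pace and stop on an object; the grip force is fixed at half the most. Time passes only in rows, so rows that do not move let the fingers close, or fill a call up. It gives the time, the measured TCP pose, the force, the opening and the grip force at its end, in the units of the state.
- bot.get_obs(): the state, without advancing time (a new reading comes with each control period).
- bot.capture(name): name is "scene" or "top" or "wrist"; returns the picture (480x640x3 uint8, blue, green, red); there is no depth.
- bot.get_calibration(name): a dict with "vfov" (degrees; the focal length in pixels is half the picture's height over the tangent of half this angle, whatever the lens; pixels are square), "cx", "cy" (the principal point, pixels), "eye" and "rotation" of the camera in the world. Camera axes: x right, y down, z forward; pixel columns grow to the right and rows downward; lengths in mm; the calibration is good to about 2 mm. A picture is of the moment at which its call begins: read the wrist's pose just before it. get_calibration takes no time and is no camera call; for the wrist camera it gives the pose at the moment of the call.
- bot.close_job(): hands the job in; it is judged then, once.
The state is a dict: "time": time; "joint_positions": joint angles; "dq": joint speeds; "tau": joint torques, N m; "tool_pos": TCP position; "tcp_rot": TCP orientation; "contact_force": force on the tool from outside, world axes, zero at the start; "moment": the same for the moment, N m; "grip_width": finger opening in mm; "finger_force": force on a finger pad.
Only numpy, scipy, OpenCV 4.12 (cv2) and the standard library are available. Lean on these libraries where they do the work, as an engineer would, in place of code of your own. Each camera call takes 0.05 s, during which the arm holds its last target. There are 200 camera calls.

## Working session

There is one attempt and no reset: what is moved stays moved. The work goes in short steps, Python scripts to look and compute and a tool call to move; the robot and the scene stay as the last step left them, time stands still between calls to the robot, and variables do not carry over. Pictures are saved under pics/ and viewed, at most 13 in all, crops included, and the job is handed in when it is done.

Besides the shell and the picture viewer there is one more tool, called after "Call:" as name(argument=value, ...) on one line, values as JSON. jog_arm: Moves the arm, as the interface text tells. Shift numbers are shares of 80 mm and turn numbers shares of 0.1 rad, none past 1 either way. Its arguments: {"type":"object","properties":{"targets":{"type":"array","items":{"type":"object","properties":{"xyz":{"type":"array","items":{"type":"number"}},"spin":{"type":"number"}}}},"gripper":{"type":"number"}},"required":["targets"]}

```bash
mkdir -p pics; ls; python3 - <<'E'
from plant import bot
import cv2,numpy as np
o=bot.get_obs();print({k:np.round(v,3) for k,v in o.items()})
for n in("top","scene"):
    c=bot.get_calibration(n);print(n,c)
    im=bot.capture(n);cv2.imwrite(f"pics/{n}0.png",im)
E
```

```text
pics
{'time': np.float64(0.0), 'joint_positions': array([ 1.167,  0.343,  1.525, -0.   ,  1.275, -0.146]), 'dq': array([-0.   , -0.   ,  0.001, -0.001,  0.   ,  0.001]), 'tau': array([-2.0000e-03, -4.3124e+01, -2.4422e+01,  7.2000e-02,  5.6000e-02,
       -0.0000e+00]), 'tool_pos': array([133.664, 507.253, 226.026]), 'tcp_rot': array([-3.14 , -0.   ,  2.884]), 'contact_force': array([-0.073, -0.072, -0.813]), 'moment': array([-0.047,  0.004,  0.012]), 'finger_force': np.float64(0.0), 'grip_width': np.float64(91.954)}
top {'vfov': 53.64712081839959, 'cx': 323.63606515465585, 'cy': 235.79062332609246, 'eye': array([ 246.07403149,   54.60336704, 1472.1845326 ]), 'rotation': array([-2.98861899, -0.0197655 , -1.55472227])}
scene {'vfov': 46.84696694869498, 'cx': 315.8036504548689, 'cy': 239.53322575465316, 'eye': array([-252.33023939, -729.12049911,  884.57305092]), 'rotation': array([-2.21056632, -0.01979656, -0.74317067])}
```

View pics/top0.png

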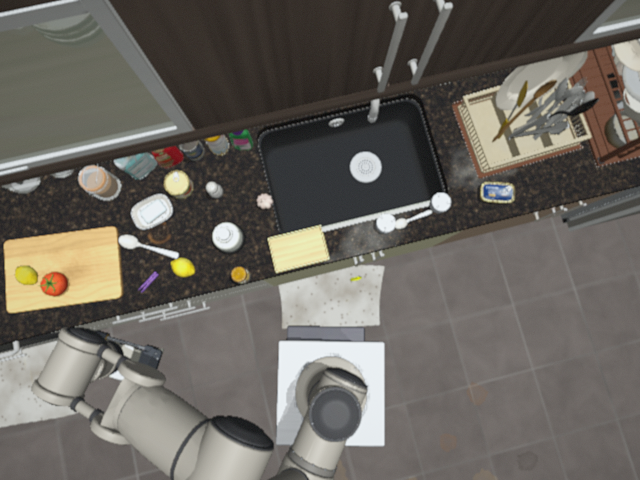

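View pics/scene0.png

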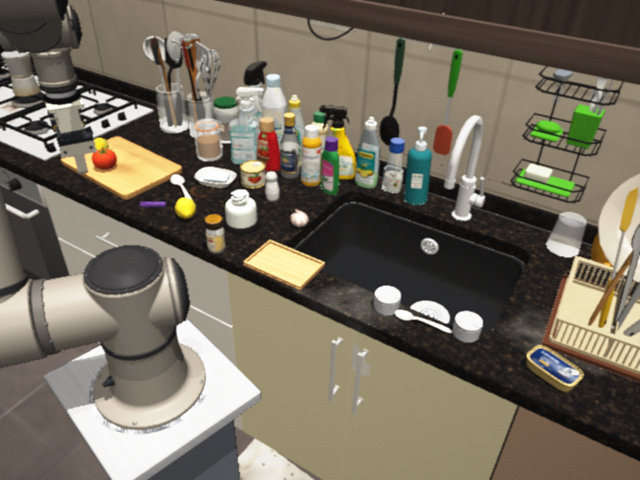

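The top view shows the lids at about (387,223) and (441,202), with the spoon between them. The jar is at (227,236), the tray at (298,248), the spice jar at (240,274), the garlic at (265,200) and the salt shaker at (214,188).

```bash
cat > h.py <<'E'
from plant import bot
import cv2,numpy as np
from scipy.spatial.transform import Rotation as Ro
def ray(cal,uv):
    f=240/np.tan(np.radians(cal["vfov"]/2))
    R=Ro.from_euler('xyz',cal["rotation"]).as_matrix()
    uv=np.atleast_2d(np.float64(uv))
    d=np.c_[(uv[:,0]-cal["cx"])/f,(uv[:,1]-cal["cy"])/f,np.ones(len(uv))]@R.T
    return np.array(cal["eye"]),d
def plane(cal,uv,z):
    e,d=ray(cal,uv); return e+d*((z-e[2])/d[:,2])[:,None]
def proj(cal,P):
    f=240/np.tan(np.radians(cal["vfov"]/2))
    R=Ro.from_euler('xyz',cal["rotation"]).as_matrix()
    c=(np.atleast_2d(P)-cal["eye"])@R
    return np.c_[c[:,0]/c[:,2]*f+cal["cx"],c[:,1]/c[:,2]*f+cal["cy"]]
E
python3 - <<'E'
from h import *
c=bot.get_calibration("top")
for n,uv,z in [("lid1",(387,223),38),("lid2",(441,202),38),("jar",(228,234),101),("tray",(298,248),13),("spice",(240,274),96),("garlic",(265,200),40),("salt",(214,188),90),("lemon",(182,267),40),("spoonL",(400,224),5),("spoonR",(431,209),5),]:
    P=plane(c,uv,z)[0]; print(n,P.round(),np.hypot(*P[:2]).round(), proj(bot.get_calibration("scene"),P).round())
im=cv2.imread("pics/top0.png")
hsv=cv2.cvtColor(im,cv2.COLOR_BGR2HSV)
m=((hsv[...,1]<45)&(hsv[...,2]>150)).astype(np.uint8)
n,l,s,ce=cv2.connectedComponentsWithStats(m)
for i in range(1,n):
    if 60<s[i,4]<2000 and 170<ce[i][1]<260: print(s[i],ce[i].round(1))
w=((hsv[...,0]>12)&(hsv[...,0]<32)&(hsv[...,1]>50)&(hsv[...,2]>150)).astype(np.uint8)
w[:220]=0;w[280:]=0;w[:,:262]=0;w[:,335:]=0
k=max(cv2.findContours(w,0,2)[0],key=cv2.contourArea);b=cv2.minAreaRect(k)
print(b,plane(c,cv2.boxPoints(b),13).round())
crop=np.hstack([cv2.resize(im[185:245,360:460],None,fx=4,fy=4),cv2.resize(im[190:250,190:290],None,fx=4,fy=4)])
cv2.imwrite("pics/c.png",crop)
E
```

```text
lid1 [ 511. -165.   38.] 537.0 [[388. 295.]]
lid2 [ 581. -333.   38.] 670.0 [[468. 320.]]
jar [458. 310. 101.] 553.0 [[242. 195.]]
tray [432. 108.  13.] 445.0 [[284. 261.]]
spice [342. 271.  96.] 436.0 [[214. 219.]]
garlic [575. 212.  40.] 613.0 [[300. 213.]]
salt [597. 360.  90.] 697.0 [[271. 174.]]
lemon [364. 454.  40.] 582.0 [[185. 204.]]
spoonL [ 515. -211.    5.] 556.0 [[403. 315.]]
spoonR [ 565. -310.    5.] 645.0 [[452. 328.]]
[ 79 166  23  22 341] [ 90.5 176.6]
[ 10 179  30  12 196] [ 25.  184.9]
[ 94 180  27  20  83] [111.  192.3]
[206 182  15  13 128] [212.8 187.9]
[499 185  14  13  94] [506.5 190.7]
[432 193  19  19 295] [440.9 201.6]
[ 131  194   42   36 1049] [151.4 211.2]
[257 194  16  14 174] [264.2 200.7]
[ 320  201  112   32 1078] [384.3 218.5]
[212 222  29  28 611] [225.9 235.7]
[118 235  61  24 419] [143.7 245.7]
((298.0882263183594, 248.35296630859375), (36.1378059387207, 55.78319549560547), 75.96376037597656) [[463. 206.  13.]
 [508.  39.  13.]
 [399.  10.  13.]
 [354. 176.  13.]]
```

View pics/c.png

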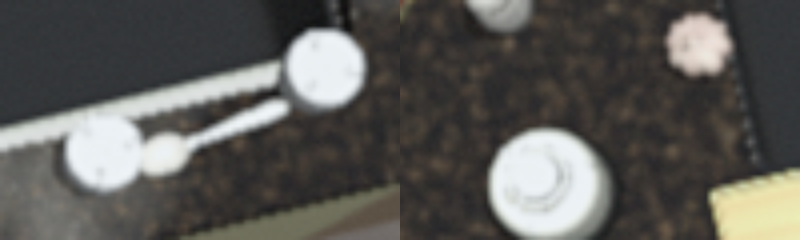

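```bash
cat >> h.py <<'E'
def go(x,y,z,yaw=None,n=10):
    """print rows (world straight line, optional spin) in tool axes"""
    o=bot.get_obs();p=o["tool_pos"];w=o["tcp_rot"][2]
    dy=0 if yaw is None else (yaw-w)
    d=np.array([x,y,z])-p;s=-dy/n;print("d",d.round(1),"yaw",round(w,3),"spin/row",round(s/.1,3))
    for i in range(n):
        a=w-s*i
        t=np.array([np.cos(a)*d[0]+np.sin(a)*d[1],np.sin(a)*d[0]-np.cos(a)*d[1],-d[2]])/n/80
        print(t.round(4).tolist())
        if abs(s)<1e-4: break
E
python3 - <<'E'
from h import *
c=bot.get_calibration("wrist");print(c);o=bot.get_obs()
R=Ro.from_euler('xyz',o['tcp_rot']).as_matrix();print(R.T@(c['eye']-o['tool_pos']));print((R.T@Ro.from_euler('xyz',c['rotation']).as_matrix()).round(2))
go(420,290,250,1.884)
E
```

```text
{'vfov': 60.203009686519295, 'cx': 322.1611006013041, 'cy': 238.5786699913246, 'eye': array([ 63.71593286, 526.67117238, 383.70972271]), 'rotation': array([2.86574246e+00, 1.47772782e-03, 1.31364936e+00])}
[  72.63481111    0.64620544 -157.56639842]
[[ 0.   -0.96 -0.27]
 [ 1.    0.    0.  ]
 [ 0.   -0.27  0.96]]
d [ 286.3 -217.3   23.9] yaw 2.884 spin/row 1.0
[-0.4153, -0.1714, -0.0298]
[-0.4304, -0.1291, -0.0298]
[-0.4411, -0.0855, -0.0298]
[-0.4474, -0.0411, -0.0298]
[-0.4493, 0.0038, -0.0298]
[-0.4467, 0.0486, -0.0298]
[-0.4396, 0.093, -0.0298]
[-0.4281, 0.1364, -0.0298]
[-0.4124, 0.1784, -0.0298]
[-0.3925, 0.2187, -0.0298]
```

Call:
jog_arm(targets=[{"xyz": [-0.45, -0.21, 0], "spin": 1}, {"xyz": [-0.47, -0.17, 0], "spin": 1}, {"xyz": [-0.49, -0.12, 0], "spin": 1}, {"xyz": [-0.5, -0.07, 0], "spin": 1}, {"xyz": [-0.5, -0.02, 0], "spin": 1}, {"xyz": [-0.5, 0.03, 0], "spin": 1}, {"xyz": [-0.5, 0.08, 0], "spin": 1}, {"xyz": [-0.48, 0.13, 0], "spin": 1}, {"xyz": [-0.46, 0.17, 0], "spin": 1}, {"xyz": [0, 0, 0], "spin": 1}])

```text
time: 1.35
tool_pos: [411.3, 274.3, 226.2]
tcp_rot: [-3.141, 0.001, 1.877]
contact_force: [-0.3, -0.5, -0.1]
grip_width: 91.7
finger_force: 0.0
```

```bash
python3 - <<'E'
from h import *
o=bot.get_obs();print(o['time'],o['tool_pos'],o['tcp_rot'])
c=bot.get_calibration("wrist");im=bot.capture("wrist");cv2.imwrite("pics/w1.png",im)
import json;json.dump({k:np.array(v).tolist() for k,v in c.items()},open("w1.json","w"))
E
```

```text
1.35 [411.2703759  274.33173682 226.19810273] [-3.14105619e+00  5.41901407e-04  1.87708544e+00]
```

View pics/w1.png

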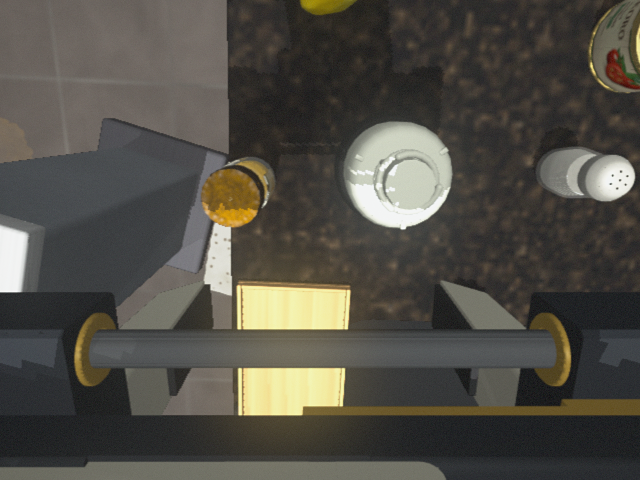

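The wrist view shows the jar neck at about (409,182), with collar marks near (443,150) and (403,227).

```bash
python3 - <<'E'
from h import *
import json
im=cv2.imread("pics/w1.png");c=json.load(open("w1.json"))
print(plane(c,[(409,182)],101).round(1),plane(c,[(443,150),(403,227)],70).round(1))
crop=cv2.resize(im[110:240,330:465],None,fx=4.4,fy=4.4,interpolation=cv2.INTER_CUBIC)
crop=cv2.convertScaleAbs(crop,alpha=1.0);g=cv2.createCLAHE(3,(4,4)).apply(crop[...,1]);cv2.imwrite("pics/w1c.png",g)
E
```

```text
[[458.6 324.5 101. ]] [[481.7 352.2  70. ]
 [474.2 287.9  70. ]]
```

View pics/w1c.png

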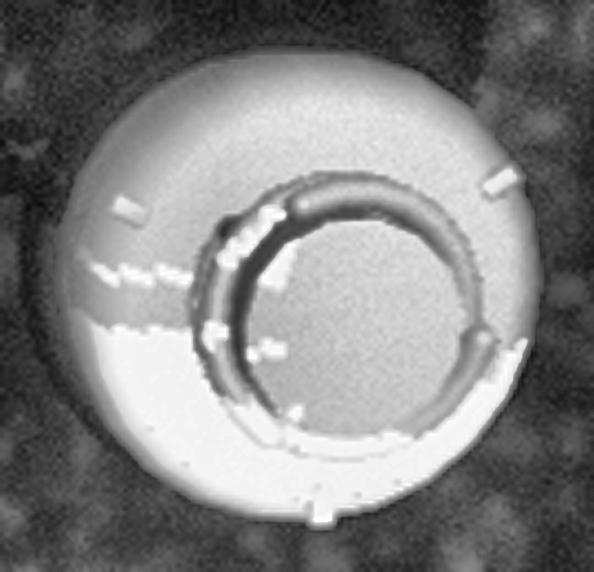

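```bash
python3 - <<'E'
from h import *
import json
c=json.load(open("w1.json"))
q=lambda u,v:(330+(u-1.7)/4.4,110+(v-1.7)/4.4)
P=plane(c,[q(500,180),q(128,209),q(320,513)],70)
A=np.c_[2*P[:,:2],np.ones(3)];s=np.linalg.solve(A,(P[:,:2]**2).sum(1));ctr=s[:2];print(P.round(1),ctr,np.sqrt(s[2]+ctr@ctr),np.degrees(np.arctan2(*(P[:,:2]-ctr).T[::-1])))
print(plane(c,[q(353,328)],101))
go(511,-165,180,1.877,15)
go(511,-165,180,1.277,15)
E
```

```text
[[482.  351.9  70. ]
 [423.7 328.3  70. ]
 [473.5 288.4  70. ]] [459.99430091 322.51626727] 36.71175611763096 [ 53.1063225  170.86843042 -68.40199187]
[[459.71074618 323.32200692 101.        ]]
d [ 100.6 -440.   -46.2] yaw 1.874 spin/row -0.002
[-0.375, -0.0295, 0.0385]
[-0.375, -0.0296, 0.0385]
[-0.375, -0.0296, 0.0385]
[-0.375, -0.0297, 0.0385]
[-0.375, -0.0298, 0.0385]
[-0.375, -0.0298, 0.0385]
[-0.375, -0.0299, 0.0385]
[-0.375, -0.03, 0.0385]
[-0.375, -0.0301, 0.0385]
[-0.375, -0.0301, 0.0385]
[-0.3749, -0.0302, 0.0385]
[-0.3749, -0.0303, 0.0385]
[-0.3749, -0.0304, 0.0385]
[-0.3749, -0.0304, 0.0385]
[-0.3749, -0.0305, 0.0385]
d [ 100.6 -440.   -46.2] yaw 1.874 spin/row 0.398
[-0.375, -0.0295, 0.0385]
[-0.3759, -0.0145, 0.0385]
[-0.3762, 0.0004, 0.0385]
[-0.3758, 0.0154, 0.0385]
[-0.3749, 0.0304, 0.0385]
[-0.3734, 0.0452, 0.0385]
[-0.3713, 0.0601, 0.0385]
[-0.3686, 0.0748, 0.0385]
[-0.3654, 0.0894, 0.0385]
[-0.3615, 0.1039, 0.0385]
[-0.3571, 0.1182, 0.0385]
[-0.3521, 0.1323, 0.0385]
[-0.3466, 0.1462, 0.0385]
[-0.3405, 0.1599, 0.0385]
[-0.3339, 0.1733, 0.0385]
```

Call:
jog_arm(targets=[{"xyz": [-0.56, -0.04, 0], "spin": 0}, {"xyz": [-0.56, -0.04, 0], "spin": 0}, {"xyz": [-0.56, -0.04, 0.0], "spin": 0}, {"xyz": [-0.56, -0.04, 0.0], "spin": 0}, {"xyz": [-0.56, -0.04, 0.1], "spin": 0}, {"xyz": [-0.56, -0.04, 0.1], "spin": 0}, {"xyz": [-0.56, -0.04, 0.1], "spin": 0}, {"xyz": [-0.56, -0.04, 0.1], "spin": 0}, {"xyz": [-0.56, -0.04, 0.1], "spin": 0}, {"xyz": [-0.56, -0.04, 0.1], "spin": 0}])

```text
time: 2.65
tool_pos: [517.2, -160.9, 178.2]
tcp_rot: [-3.141, -0.001, 1.886]
contact_force: [1.6, -0.4, -0.7]
grip_width: 91.7
finger_force: 0.0
```

```bash
cat >> h.py <<'E'
def snap(n):
    import json
    o=bot.get_obs();print(o['time'],o['tool_pos'].round(1),o['tcp_rot'].round(3),o['grip_width'])
    c=bot.get_calibration("wrist");im=bot.capture("wrist");cv2.imwrite(f"pics/{n}.png",im)
    json.dump({k:np.array(v).tolist() for k,v in c.items()},open(n+".json","w"));return im,c
E
python3 - <<'E'
from h import *
im,c=snap("w2")
print(proj(c,[[511,-165,38],[581,-333,38]]))
E
```

```text
2.65 [ 517.2 -160.9  178.2] [-3.141e+00 -1.000e-03  1.886e+00] 91.68398545535841
[[311.15421931 227.09575641]
 [329.36297824 431.41208286]]
```

View pics/w2.png

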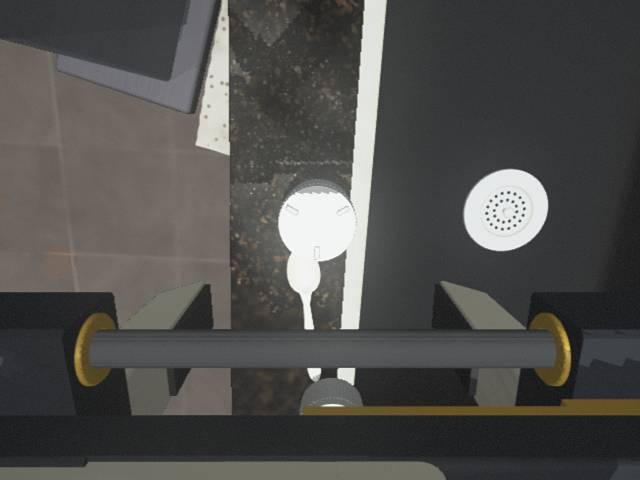

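The lid top is at about (317,222), with bars at (292,211), (343,211) and (317,254). The spoon bowl starts just below the lid in the picture.

```bash
cat >> h.py <<'E'
def lidpose(n,z,bars):
    import json
    c=json.load(open(n+".json"))
    P=plane(c,bars,z)[:,:2]
    A=np.c_[2*P,np.ones(3)];s=np.linalg.solve(A,(P**2).sum(1));k=s[:2]
    a=np.degrees(np.arctan2(P[:,1]-k[1],P[:,0]-k[0]))
    print("centre",k.round(1),"r",np.sqrt(s[2]+k@k).round(1),"ang",a.round(1),"yaw mod120",(a%120).round(1))
    return k
E
python3 - <<'E'
from h import *
k=lidpose("w2",39,[(292,211),(343,211),(317,254)])
im=cv2.imread("pics/w2.png");import json;c=json.load(open("w2.json"))
print(plane(c,[(317.5,222.5)],38))
go(*k,20)
E
```

```text
centre [ 515.2 -162.4] r 21.8 ang [167.   49.2 -73.2] yaw mod120 [47.  49.2 46.8]
[[ 514.39637311 -160.20265028   38.        ]]
d [  -2.8    3.5 -157.1] yaw 1.883 spin/row 0.0
[0.0052, -0.002, 0.1964]
```

Call:
jog_arm(targets=[{"xyz": [0, -0.03, 0.2], "spin": 0}, {"xyz": [0, 0, 0.35], "spin": 0}, {"xyz": [0, 0, 0.4], "spin": 0}, {"xyz": [0, 0, 0.4], "spin": 0}, {"xyz": [0, 0, 0.35], "spin": 0}, {"xyz": [0, 0, 0.25], "spin": 0}, {"xyz": [0, 0, 0.1], "spin": 0}, {"xyz": [0, 0, 0.05], "spin": 0}, {"xyz": [0, 0, 0], "spin": 0}, {"xyz": [0, 0, 0], "spin": 0}])

```text
time: 3.95
tool_pos: [515.3, -160.8, 11.4]
tcp_rot: [3.141, 0.001, 1.884]
contact_force: [-0.4, -0.7, 0.6]
grip_width: 91.8
finger_force: 0.0
```

Call:
jog_arm(targets=[{"xyz": [0, 0, 0], "spin": 0}, {"xyz": [0, 0, 0], "spin": 0}, {"xyz": [0, 0, 0], "spin": 0}, {"xyz": [0, 0, 0], "spin": 0}, {"xyz": [0, 0, 0], "spin": 0}, {"xyz": [0, 0, 0], "spin": 0}, {"xyz": [0, 0, 0], "spin": 0}, {"xyz": [0, 0, 0], "spin": 0}, {"xyz": [0, 0, 0], "spin": 0}, {"xyz": [0, 0, 0], "spin": 0}], gripper=50)

```text
time: 5.2
tool_pos: [514.8, -160.7, 10.7]
tcp_rot: [-3.142, -0.0, 1.884]
contact_force: [-1.9, -0.1, 2.1]
grip_width: 57.3
finger_force: 30.0
```

Call:
jog_arm(targets=[{"xyz": [0, 0, -0.15], "spin": 0}, {"xyz": [0, 0, -0.35], "spin": 0}, {"xyz": [0, 0, -0.45], "spin": 0}, {"xyz": [0.2, 0.04, -0.45], "spin": 0}, {"xyz": [0.4, 0.08, -0.3], "spin": 0}, {"xyz": [0.5, 0.1, -0.2], "spin": 0}, {"xyz": [0.5, 0.1, 0], "spin": 0}, {"xyz": [0.5, 0.1, 0], "spin": 0}, {"xyz": [0.5, 0.1, 0], "spin": 0}, {"xyz": [0.5, 0.1, 0], "spin": 0}])

```text
time: 6.45
tool_pos: [485.5, 91.9, 163.5]
tcp_rot: [3.14, 0.0, 1.884]
contact_force: [0.5, 0.7, -0.7]
grip_width: 57.7
finger_force: 30.0
```

Call:
jog_arm(targets=[{"xyz": [0.5, 0.1, 0], "spin": 0}, {"xyz": [0.5, 0.1, 0], "spin": 0}, {"xyz": [0.5, 0.1, 0], "spin": 0}, {"xyz": [0.5, 0.1, 0], "spin": 0}, {"xyz": [0.4, 0.1, 0], "spin": 0}, {"xyz": [0.3, 0.1, 0], "spin": 0}, {"xyz": [0.12, 0.05, 0], "spin": 0}, {"xyz": [0, 0, 0], "spin": 1}, {"xyz": [0, 0, 0], "spin": 1}, {"xyz": [0, 0, 0], "spin": 0.79}])

```text
time: 7.7
tool_pos: [465.8, 320.5, 163.1]
tcp_rot: [3.141, 0.0, 1.601]
contact_force: [-0.2, -0.3, -1.1]
grip_width: 57.5
finger_force: 30.0
```

```bash
python3 - <<'E'
from h import *
im,c=snap("w3")
go(460,322.7,140)
E
```

```text
7.7 [465.8 320.5 163.1] [3.141 0.    1.601] 57.48267794732017
d [ -5.8   2.2 -23.1] yaw 1.598 spin/row 0.0
[0.0029, -0.0072, 0.0289]
```

View pics/w3.png

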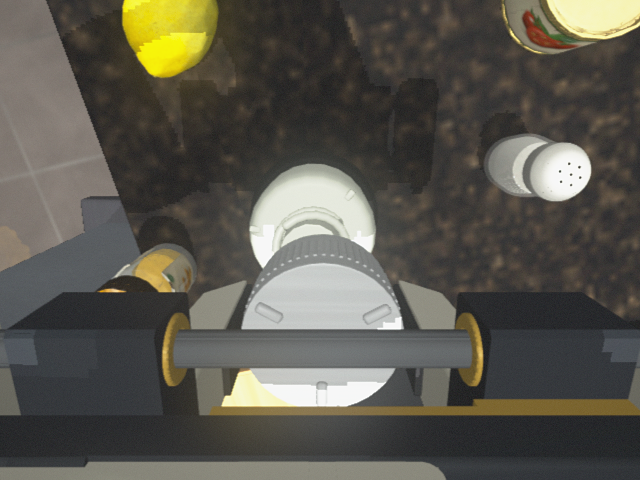

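The held lid's bars show at (269,312), (378,314) and (321,392). The jar collar marks are at (350,193) and (256,233).

```bash
python3 - <<'E'
from h import *
import json
k=lidpose("w3",191.4,[(269,312),(378,314),(321,392)])
o=bot.get_obs();R=Ro.from_euler('xyz',o['tcp_rot']).as_matrix();d=np.r_[k,0]-o['tool_pos'];print("off tool",(R.T@d)[:2],np.degrees(o['tcp_rot'][2]))
c=json.load(open("w3.json"));P=plane(c,[(350,193),(256,233)],70)[:,:2];print(P,np.degrees(np.arctan2(*(P-[460,322.7]).T[::-1])),np.linalg.norm(P-[460,322.7],axis=1),np.linalg.norm(P[0]-P[1]))
m=P.mean(0);v=P[1]-P[0];v/=np.linalg.norm(v);n=np.array([v[1],-v[0]]);print(m+18.2*n,m-18.2*n)
E
```

```text
centre [467.1 321.2] r 21.2 ang [152.   29.3 -90.1] yaw mod120 [32.  29.3 29.9]
off tool [0.64150897 1.25889137] 91.58450484812266
[[482.80785742 352.76513125]
 [425.15963332 325.66728016]] [ 52.81550303 175.1319874 ] [37.73738832 34.96649685] 63.69938206380221
[446.2414271  355.68728666] [461.72606365 322.74512476]
```

Call:
jog_arm(targets=[{"xyz": [0.024, -0.08, 0], "spin": 0}, {"xyz": [0, 0, 0], "spin": 0}, {"xyz": [0, 0, 0.15], "spin": 0}, {"xyz": [0, 0, 0.2], "spin": 0}, {"xyz": [0, 0, 0.15], "spin": 0}, {"xyz": [0, 0, 0.1], "spin": 0}, {"xyz": [0, 0, 0.08], "spin": 0}, {"xyz": [0, 0, 0.06], "spin": 0}, {"xyz": [0, 0, 0], "spin": 0}, {"xyz": [0, 0, 0], "spin": 0}])

```text
time: 9.0
tool_pos: [459.4, 323.0, 103.9]
tcp_rot: [3.141, -0.0, 1.605]
contact_force: [-0.2, 0.3, -0.5]
grip_width: 58.0
finger_force: 30.0
```

Call:
jog_arm(targets=[{"xyz": [0, 0, 0.02], "spin": 0}, {"xyz": [0, 0, 0.02], "spin": 0}, {"xyz": [0, 0, 0.02], "spin": 0}, {"xyz": [0, 0, 0.01], "spin": 0}, {"xyz": [0, 0, 0], "spin": 0}, {"xyz": [0, 0, 0], "spin": 0}, {"xyz": [0, 0, 0], "spin": 0}, {"xyz": [0, 0, 0], "spin": 0}, {"xyz": [0, 0, 0], "spin": 0}, {"xyz": [0, 0, 0], "spin": 0}])

```text
time: 10.25
tool_pos: [459.2, 322.9, 97.9]
tcp_rot: [3.142, -0.0, 1.605]
contact_force: [-0.7, 0.8, -0.6]
grip_width: 58.0
finger_force: 30.0
```

Call:
jog_arm(targets=[{"xyz": [0, 0, 0.02], "spin": 0}, {"xyz": [0, 0, 0.02], "spin": 0}, {"xyz": [0, 0, 0.02], "spin": 0}, {"xyz": [0, 0, 0.01], "spin": 0}, {"xyz": [0, 0, 0], "spin": 0}, {"xyz": [0, 0, 0], "spin": 0}, {"xyz": [0, 0, 0], "spin": 0}, {"xyz": [0, 0, 0], "spin": 0}, {"xyz": [0, 0, 0], "spin": 0}, {"xyz": [0, 0, 0], "spin": 0}])

```text
time: 11.5
tool_pos: [459.2, 322.9, 92.3]
tcp_rot: [3.142, -0.0, 1.605]
contact_force: [-0.1, 0.5, -1.7]
grip_width: 57.8
finger_force: 30.0
```

Call:
jog_arm(targets=[{"xyz": [0, 0, 0], "spin": 0}, {"xyz": [0, 0, 0], "spin": 0}, {"xyz": [0, 0, 0], "spin": 0}, {"xyz": [0, 0, 0], "spin": 0}, {"xyz": [0, 0, 0], "spin": 0}, {"xyz": [0, 0, 0], "spin": 0}, {"xyz": [0, 0, 0], "spin": 0}, {"xyz": [0, 0, 0], "spin": 0}, {"xyz": [0, 0, 0], "spin": 0}, {"xyz": [0, 0, 0], "spin": 0}], gripper=100)

```text
time: 12.75
tool_pos: [459.2, 322.9, 92.3]
tcp_rot: [-3.142, -0.0, 1.605]
contact_force: [-0.7, -0.6, 0.4]
grip_width: 91.5
finger_force: 0.0
```

```bash
python3 - <<'E'
from h import *
im,c=snap("w4")
E
```

```text
12.75 [459.2 322.9  92.3] [-3.142 -0.     1.605] 91.5371820984384
```

View pics/w4.png

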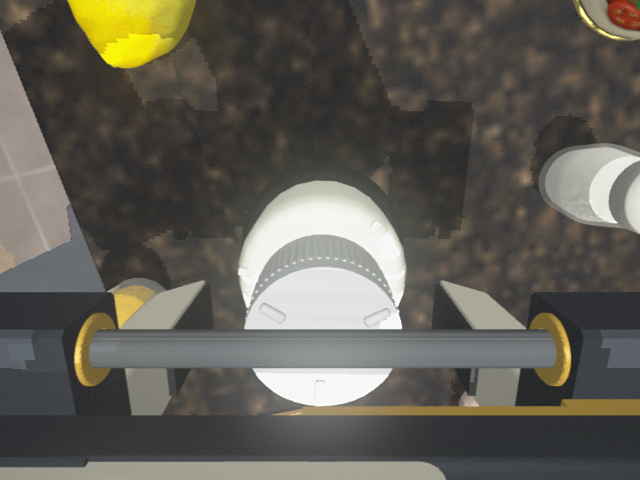

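The lid sits level on the neck, with its bars at (271,314), (378,316) and (320,390), and the open fingers are clear of it. Next I regrip and screw it down.

Call:
jog_arm(targets=[{"xyz": [0, 0, 0], "spin": 0}, {"xyz": [0, 0, 0], "spin": 0}, {"xyz": [0, 0, 0], "spin": 0}, {"xyz": [0, 0, 0], "spin": 0}, {"xyz": [0, 0, 0], "spin": 0}, {"xyz": [0, 0, 0], "spin": 0}, {"xyz": [0, 0, 0], "spin": 0}, {"xyz": [0, 0, 0], "spin": 0}, {"xyz": [0, 0, 0], "spin": 0}, {"xyz": [0, 0, 0], "spin": 0}], gripper=50)

```text
time: 14.05
tool_pos: [459.2, 322.9, 92.3]
tcp_rot: [3.142, -0.0, 1.605]
contact_force: [-0.2, -0.2, 0.5]
grip_width: 57.8
finger_force: 30.0
```

Call:
jog_arm(targets=[{"xyz": [0, 0, 0.007], "spin": 1}, {"xyz": [0, 0, 0.007], "spin": 1}, {"xyz": [0, 0, 0.007], "spin": 1}, {"xyz": [0, 0, 0.007], "spin": 1}, {"xyz": [0, 0, 0.007], "spin": 1}, {"xyz": [0, 0, 0.007], "spin": 1}, {"xyz": [0, 0, 0.007], "spin": 1}, {"xyz": [0, 0, 0.007], "spin": 1}, {"xyz": [0, 0, 0.007], "spin": 1}, {"xyz": [0, 0, 0.007], "spin": 0}])

```text
time: 15.3
tool_pos: [459.4, 322.9, 86.9]
tcp_rot: [3.141, -0.0, 0.706]
contact_force: [-0.3, -2.1, 2.9]
grip_width: 57.5
finger_force: 30.0
```

Call:
jog_arm(targets=[{"xyz": [0, 0, 0.007], "spin": 1}, {"xyz": [0, 0, 0.007], "spin": 1}, {"xyz": [0, 0, 0.007], "spin": 1}, {"xyz": [0, 0, 0.007], "spin": 1}, {"xyz": [0, 0, 0.007], "spin": 1}, {"xyz": [0, 0, 0.007], "spin": 1}, {"xyz": [0, 0, 0.007], "spin": 1}, {"xyz": [0, 0, 0.007], "spin": 0.8}, {"xyz": [0, 0, 0.007], "spin": 0.5}, {"xyz": [0, 0, 0.0], "spin": 0.3}])

```text
time: 16.55
tool_pos: [461.7, 322.4, 84.5]
tcp_rot: [-3.141, -0.006, -0.152]
contact_force: [3.0, -5.9, 16.3]
grip_width: 57.7
finger_force: 30.0
```

```bash
python3 - <<'E'
from h import *
o=bot.get_obs();print({k:np.round(o[k],3) for k in('tool_pos','tcp_rot','moment','contact_force','joint_positions')})
E
```

```text
{'tool_pos': array([461.672, 322.421,  84.457]), 'tcp_rot': array([-3.141, -0.006, -0.152]), 'moment': array([-1.441,  0.139,  0.828]), 'contact_force': array([ 3.039, -5.853, 16.3  ]), 'joint_positions': array([ 0.475,  0.556,  1.607, -0.003,  0.974,  2.2  ])}
```

Call:
jog_arm(targets=[{"xyz": [0, 0, 0], "spin": 0}, {"xyz": [0, 0, 0], "spin": 0}, {"xyz": [0, 0, 0], "spin": 0}, {"xyz": [0, 0, 0], "spin": 0}, {"xyz": [0, 0, -0.1], "spin": 0}, {"xyz": [0, 0, -0.3], "spin": 0}, {"xyz": [0, 0, -0.4], "spin": 0}, {"xyz": [0, 0, -0.4], "spin": 0}, {"xyz": [0, 0, -0.2], "spin": 0}, {"xyz": [0, 0, 0], "spin": 0}], gripper=100)

```text
time: 17.8
tool_pos: [459.9, 323.3, 195.4]
tcp_rot: [-3.139, -0.003, -0.155]
contact_force: [-0.2, -0.0, 0.1]
grip_width: 91.7
finger_force: 0.0
```

```bash
python3 - <<'E'
from h import *
im,c=snap("w5")
P=proj(c,[460,322,90])[0].astype(int);print(P)
x,y=max(P[0]-100,0),max(P[1]-110,0)
cv2.imwrite("pics/w5c.png",cv2.resize(im[y:y+190,x:x+200],None,fx=3,fy=3,interpolation=cv2.INTER_CUBIC));print(x,y)
E
```

```text
17.8 [459.9 323.3 195.4] [-3.139e+00 -3.000e-03 -1.550e-01] 91.72006401214065
[325 238]
225 128
```

View pics/w5c.png

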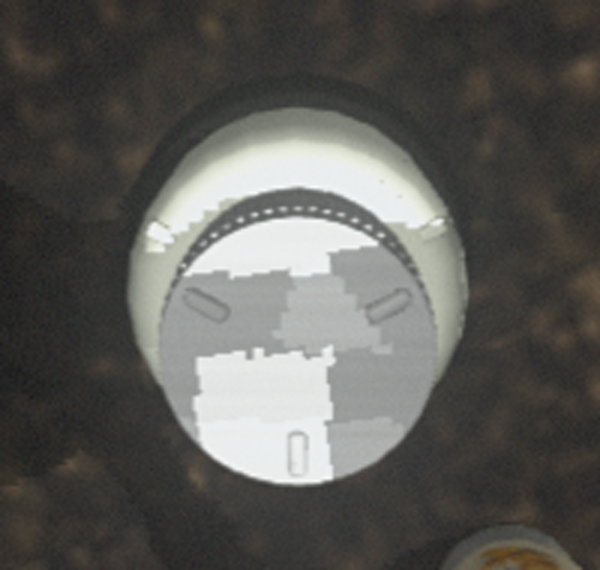

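```bash
python3 - <<'E'
from h import *
import json
q=lambda u,v:(225+(u-1)/3,128+(v-1)/3)
c=json.load(open("w5.json"))
for z in(109,119):k=lidpose("w5",z,[q(206,304),q(389,305),q(298,454)])
P=plane(c,[q(157,235),q(436,228)],70)[:,:2];print(P,np.linalg.norm(P[0]-P[1]))
m=P.mean(0);v=P[1]-P[0];v/=np.linalg.norm(v);n=np.array([-v[1],v[0]])
for s in(1,-1):
    k=m+s*18*n;print(k,np.degrees(np.arctan2(*(P-k).T[::-1]))%120)
for z in(108,112,116):
  e=plane(c,[q(160,352),q(438,352)],z);print(z,np.linalg.norm(e[0]-e[1]))
E
```

```text
centre [460.3 322.9] r 21.5 ang [ 50.5 -68.8 171.7] yaw mod120 [50.5 51.2 51.7]
centre [463.3 322.5] r 20.6 ang [ 50.5 -68.8 171.7] yaw mod120 [50.5 51.2 51.7]
[[482.54418403 352.2873125 ]
 [474.2632727  288.19918147]] 64.62091017141921
[496.25532401 317.93661894] [111.75950046 113.51555952]
[460.55213272 322.54987504] [53.51555952 51.75950046]
108 57.258402440053004
112 56.32427032749458
116 55.39013821493613
```

The crop shows the lid's bars lined up with the collar marks (51° against 52.5°) and the lid centred on the jar at home height, so the first lid is the one that fits. Now for the other lid.

```bash
python3 - <<'E'
from h import *
go(585,-328,185,1.885,20)
E
```

```text
d [ 125.8 -650.9   -9.1] yaw -0.155 spin/row -1.02
[0.1405, 0.3898, 0.0057]
[0.1001, 0.4021, 0.0057]
[0.0586, 0.4102, 0.0057]
[0.0165, 0.414, 0.0057]
[-0.0257, 0.4136, 0.0057]
[-0.0677, 0.4088, 0.0057]
[-0.109, 0.3998, 0.0057]
[-0.1491, 0.3866, 0.0057]
[-0.1877, 0.3694, 0.0057]
[-0.2243, 0.3484, 0.0057]
[-0.2587, 0.3237, 0.0057]
[-0.2903, 0.2957, 0.0057]
[-0.3189, 0.2646, 0.0057]
[-0.3442, 0.2308, 0.0057]
[-0.3659, 0.1945, 0.0057]
[-0.3838, 0.1563, 0.0057]
[-0.3977, 0.1164, 0.0057]
[-0.4075, 0.0753, 0.0057]
[-0.413, 0.0334, 0.0057]
[-0.4143, -0.0088, 0.0057]
```

Call:
jog_arm(targets=[{"xyz": [0.14, 0.39, 0], "spin": -1}, {"xyz": [0.1, 0.4, 0], "spin": -1}, {"xyz": [0.06, 0.41, 0], "spin": -1}, {"xyz": [0.02, 0.41, 0], "spin": -1}, {"xyz": [-0.03, 0.41, 0], "spin": -1}, {"xyz": [-0.07, 0.41, 0], "spin": -1}, {"xyz": [-0.11, 0.4, 0], "spin": -1}, {"xyz": [-0.15, 0.39, 0], "spin": -1}, {"xyz": [-0.19, 0.37, 0], "spin": -1}, {"xyz": [-0.22, 0.35, 0], "spin": -1}])

```text
time: 19.1
tool_pos: [518.6, -3.9, 192.5]
tcp_rot: [-3.14, 0.001, 0.848]
contact_force: [0.6, 0.1, -0.3]
grip_width: 91.6
finger_force: 0.0
```

Call:
jog_arm(targets=[{"xyz": [-0.26, 0.32, 0], "spin": -1}, {"xyz": [-0.29, 0.3, 0], "spin": -1}, {"xyz": [-0.32, 0.26, 0], "spin": -1}, {"xyz": [-0.34, 0.23, 0], "spin": -1}, {"xyz": [-0.37, 0.19, 0], "spin": -1}, {"xyz": [-0.38, 0.16, 0], "spin": -1}, {"xyz": [-0.4, 0.12, 0], "spin": -1}, {"xyz": [-0.41, 0.08, 0], "spin": -1}, {"xyz": [-0.41, 0.03, 0], "spin": -1}, {"xyz": [-0.41, -0.01, 0], "spin": -1}])

```text
time: 20.35
tool_pos: [571.9, -330.3, 192.0]
tcp_rot: [-3.14, -0.002, 1.848]
contact_force: [-0.2, 0.2, 0.1]
grip_width: 92.2
finger_force: 0.0
```

```bash
python3 - <<'E'
from h import *
im,c=snap("w6")
print(proj(c,[[585,-329,38]]))
E
```

```text
20.35 [ 571.9 -330.3  192. ] [-3.140e+00 -2.000e-03  1.848e+00] 92.19351332832925
[[337.85531881 223.60696993]]
```

View pics/w6.png

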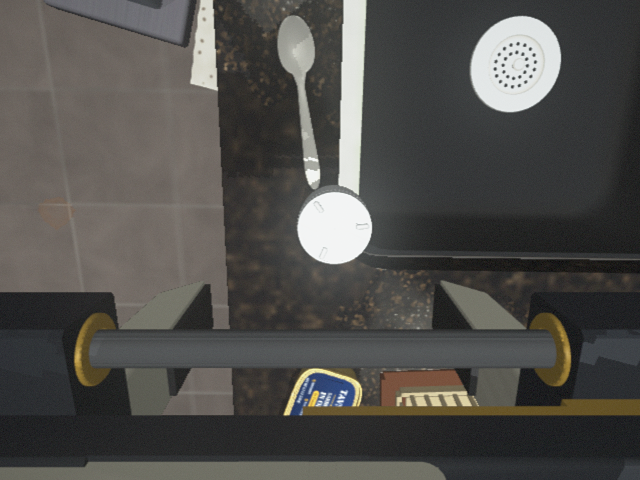

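The second lid is at about (335,227), with bars at (319,207), (363,227) and (322,253). The spoon handle ends at (316,187), and the space on both finger sides is clear.

```bash
python3 - <<'E'
from h import *
k=lidpose("w6",39,[(319,207),(363,227),(322,253)])
import json;print(plane(json.load(open("w6.json")),[(335,227)],38))
go(*k,10.5)
E
```

```text
centre [ 584.2 -333.9] r 21.7 ang [ 141.    21.2 -102.1] yaw mod120 [21.  21.2 17.9]
[[ 583.63917174 -332.20557231   38.        ]]
d [  12.5    0.6 -181.2] yaw 1.85 spin/row 0.0
[-0.0035, 0.0152, 0.2264]
```

Call:
jog_arm(targets=[{"xyz": [-0.02, 0.14, 0.2], "spin": 0}, {"xyz": [0, 0, 0.35], "spin": 0}, {"xyz": [0, 0, 0.45], "spin": 0}, {"xyz": [0, 0, 0.45], "spin": 0}, {"xyz": [0, 0, 0.4], "spin": 0}, {"xyz": [0, 0, 0.25], "spin": 0}, {"xyz": [0, 0, 0.12], "spin": 0}, {"xyz": [0, 0, 0.05], "spin": 0}, {"xyz": [0, 0, 0], "spin": 0}, {"xyz": [0, 0, 0], "spin": 0}])

```text
time: 21.65
tool_pos: [584.0, -328.5, 13.1]
tcp_rot: [3.14, 0.001, 1.845]
contact_force: [-0.5, -0.0, 0.1]
grip_width: 91.7
finger_force: 0.0
```

Call:
jog_arm(targets=[{"xyz": [0, 0, 0], "spin": 0}, {"xyz": [0, 0, 0], "spin": 0}, {"xyz": [0, 0, 0], "spin": 0}, {"xyz": [0, 0, 0], "spin": 0}, {"xyz": [0, 0, 0], "spin": 0}, {"xyz": [0, 0, 0], "spin": 0}, {"xyz": [0, 0, 0], "spin": 0}, {"xyz": [0, 0, 0], "spin": 0}, {"xyz": [0, 0, 0], "spin": 0}, {"xyz": [0, 0, 0], "spin": 0}], gripper=50)

```text
time: 22.9
tool_pos: [583.4, -328.1, 12.1]
tcp_rot: [-3.141, -0.0, 1.845]
contact_force: [-2.7, -0.4, 2.3]
grip_width: 57.6
finger_force: 30.0
```

Call:
jog_arm(targets=[{"xyz": [0, 0, -0.15], "spin": 0}, {"xyz": [0, 0, -0.35], "spin": 0}, {"xyz": [0, 0, -0.4], "spin": 0}, {"xyz": [0, 0, -0.3], "spin": 0}, {"xyz": [0.2, 0, -0.2], "spin": 0}, {"xyz": [0.4, 0, 0], "spin": 0}, {"xyz": [0.5, 0, 0], "spin": 0}, {"xyz": [0.5, 0, 0], "spin": 0}, {"xyz": [0.4, 0, 0], "spin": 0}, {"xyz": [0.2, 0, 0], "spin": 0}])

```text
time: 24.15
tool_pos: [535.0, -156.2, 124.2]
tcp_rot: [-3.141, -0.001, 1.846]
contact_force: [-0.1, -0.5, 0.0]
grip_width: 57.7
finger_force: 30.0
```

```bash
python3 - <<'E'
from h import *
go(431,108,100)
E
```

```text
d [-104.   264.2  -24.2] yaw 1.846 spin/row 0.0
[0.3532, -0.0352, 0.0302]
```

Call:
jog_arm(targets=[{"xyz": [0.35, -0.035, 0], "spin": 0}, {"xyz": [0.45, -0.04, 0], "spin": 0}, {"xyz": [0.45, -0.04, 0], "spin": 0}, {"xyz": [0.45, -0.04, 0], "spin": 0}, {"xyz": [0.45, -0.045, 0], "spin": 0}, {"xyz": [0.45, -0.045, 0], "spin": 0}, {"xyz": [0.45, -0.05, 0], "spin": 0}, {"xyz": [0.35, -0.04, 0.1], "spin": 0}, {"xyz": [0.13, -0.02, 0.2], "spin": 0}, {"xyz": [0, 0, 0.2], "spin": 0}])

```text
time: 25.4
tool_pos: [431.9, 106.4, 83.9]
tcp_rot: [3.141, 0.0, 1.846]
contact_force: [-0.1, -0.1, -1.8]
grip_width: 57.4
finger_force: 30.0
```

Call:
jog_arm(targets=[{"xyz": [0, 0, 0.3], "spin": 0}, {"xyz": [0, 0, 0.25], "spin": 0}, {"xyz": [0, 0, 0.12], "spin": 0}, {"xyz": [0, 0, 0.06], "spin": 0}, {"xyz": [0, 0, 0.03], "spin": 0}, {"xyz": [0, 0, 0.02], "spin": 0}, {"xyz": [0, 0, 0.02], "spin": 0}, {"xyz": [0, 0, 0], "spin": 0}, {"xyz": [0, 0, 0], "spin": 0}, {"xyz": [0, 0, 0], "spin": 0}])

```text
time: 26.65
tool_pos: [432.2, 105.6, 20.2]
tcp_rot: [3.141, -0.0, 1.845]
contact_force: [0.3, -0.6, -1.2]
grip_width: 57.8
finger_force: 30.0
```

Call:
jog_arm(targets=[{"xyz": [0, 0, 0.02], "spin": 0}, {"xyz": [0, 0, 0.015], "spin": 0}, {"xyz": [0, 0, 0], "spin": 0}, {"xyz": [0, 0, 0], "spin": 0}, {"xyz": [0, 0, 0], "spin": 0}, {"xyz": [0, 0, 0], "spin": 0}, {"xyz": [0, 0, 0], "spin": 0}, {"xyz": [0, 0, 0], "spin": 0}, {"xyz": [0, 0, 0], "spin": 0}, {"xyz": [0, 0, 0], "spin": 0}])

```text
time: 27.9
tool_pos: [432.1, 105.6, 17.3]
tcp_rot: [3.141, -0.0, 1.845]
contact_force: [-0.4, 0.6, 0.1]
grip_width: 57.7
finger_force: 30.0
```

Call:
jog_arm(targets=[{"xyz": [0, 0, 0], "spin": 0}, {"xyz": [0, 0, 0], "spin": 0}, {"xyz": [0, 0, 0], "spin": 0}, {"xyz": [0, 0, 0], "spin": 0}, {"xyz": [0, 0, 0], "spin": 0}, {"xyz": [0, 0, -0.1], "spin": 0}, {"xyz": [0, 0, -0.3], "spin": 0}, {"xyz": [0, 0, -0.5], "spin": 0}, {"xyz": [0, 0, -0.5], "spin": 0}, {"xyz": [0, 0, -0.5], "spin": 0}], gripper=100)

```text
time: 29.15
tool_pos: [431.9, 105.5, 171.2]
tcp_rot: [3.141, 0.0, 1.845]
contact_force: [-0.2, 0.7, 0.7]
grip_width: 91.8
finger_force: 0.0
```

```bash
python3 - <<'E'
from h import *
im,c=snap("w7")
s=bot.capture("scene");s=s[170:320,170:470]
cv2.imwrite("pics/f.png",np.vstack([cv2.resize(s,(600,300)),cv2.resize(im[100:400],(600,281))]))
E
```

```text
29.15 [431.9 105.5 171.2] [3.141 0.    1.845] 91.8271292916539
```

View pics/f.png

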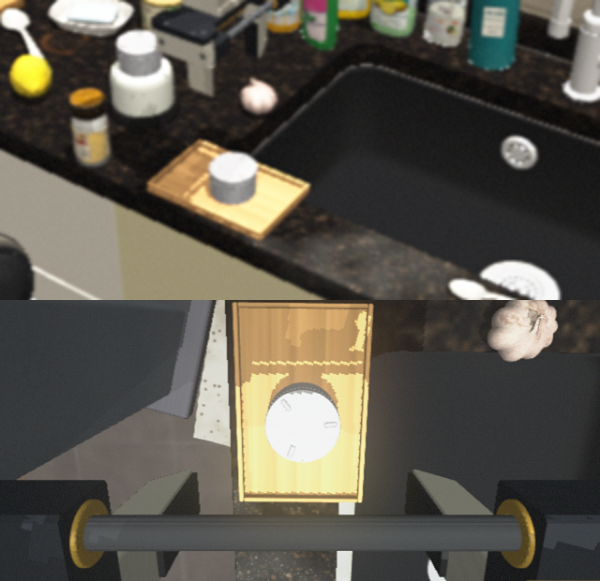

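The wrist view shows the second lid flat in the tray, and the scene view shows the other lid low on the jar. Before handing in I'll touch the jar lid's top with closed fingers; fully home means contact at z≈108.

Call:
jog_arm(targets=[{"xyz": [0.2, 0.08, 0], "spin": 0}, {"xyz": [0.35, 0.15, 0], "spin": 0}, {"xyz": [0.4, 0.18, 0], "spin": 0}, {"xyz": [0.4, 0.18, 0], "spin": 0}, {"xyz": [0.4, 0.18, 0], "spin": 0}, {"xyz": [0.4, 0.16, 0], "spin": 0}, {"xyz": [0.25, 0.1, 0], "spin": 0}, {"xyz": [0.12, 0.05, 0], "spin": 0}, {"xyz": [0, 0, 0], "spin": 0}, {"xyz": [0, 0, 0], "spin": 0}], gripper=0)

```text
time: 30.5
tool_pos: [460.6, 322.2, 169.2]
tcp_rot: [-3.141, 0.0, 1.844]
contact_force: [-0.5, 0.1, -0.3]
grip_width: 1.0
finger_force: 0.0
```

Call:
jog_arm(targets=[{"xyz": [0, 0, 0.1], "spin": 0}, {"xyz": [0, 0, 0.2], "spin": 0}, {"xyz": [0, 0, 0.15], "spin": 0}, {"xyz": [0, 0, 0.1], "spin": 0}, {"xyz": [0, 0, 0.07], "spin": 0}, {"xyz": [0, 0, 0.04], "spin": 0}, {"xyz": [0, 0, 0.02], "spin": 0}, {"xyz": [0, 0, 0.02], "spin": 0}, {"xyz": [0, 0, 0], "spin": 0}, {"xyz": [0, 0, 0], "spin": 0}])

```text
time: 31.75
tool_pos: [460.8, 323.1, 113.5]
tcp_rot: [3.141, -0.0, 1.845]
contact_force: [0.4, 0.7, -1.1]
grip_width: 0.2
finger_force: 0.0
```

Call:
jog_arm(targets=[{"xyz": [0, 0, 0.0125], "spin": 0}, {"xyz": [0, 0, 0.0125], "spin": 0}, {"xyz": [0, 0, 0.0125], "spin": 0}, {"xyz": [0, 0, 0], "spin": 0}, {"xyz": [0, 0, 0], "spin": 0}, {"xyz": [0, 0, 0], "spin": 0}, {"xyz": [0, 0, 0], "spin": 0}, {"xyz": [0, 0, 0], "spin": 0}, {"xyz": [0, 0, 0], "spin": 0}, {"xyz": [0, 0, 0], "spin": 0}])

```text
time: 33.0
tool_pos: [460.7, 323.0, 110.3]
tcp_rot: [3.141, -0.0, 1.845]
contact_force: [0.8, 0.5, -0.4]
grip_width: 0.5
finger_force: 0.0
```

Call:
jog_arm(targets=[{"xyz": [0, 0, 0.0125], "spin": 0}, {"xyz": [0, 0, 0.0125], "spin": 0}, {"xyz": [0, 0, 0.0125], "spin": 0}, {"xyz": [0, 0, 0], "spin": 0}, {"xyz": [0, 0, 0], "spin": 0}, {"xyz": [0, 0, 0], "spin": 0}, {"xyz": [0, 0, 0], "spin": 0}, {"xyz": [0, 0, 0], "spin": 0}, {"xyz": [0, 0, 0], "spin": 0}, {"xyz": [0, 0, 0], "spin": 0}])

```text
time: 34.25
tool_pos: [460.8, 323.0, 108.2]
tcp_rot: [3.141, -0.0, 1.845]
contact_force: [-2.5, -1.7, 7.6]
grip_width: 0.6
finger_force: 3.8
```

Contact came at z = 108.2, so the lid is fully home. I'll retreat upward and hand in.

Call:
jog_arm(targets=[{"xyz": [0, 0, -0.2], "spin": 0}, {"xyz": [0, 0, -0.4], "spin": 0}, {"xyz": [0, 0, -0.4], "spin": 0}, {"xyz": [0, 0, -0.2], "spin": 0}, {"xyz": [0, 0, 0], "spin": 0}, {"xyz": [0, 0, 0], "spin": 0}, {"xyz": [0, 0, 0], "spin": 0}, {"xyz": [0, 0, 0], "spin": 0}, {"xyz": [0, 0, 0], "spin": 0}, {"xyz": [0, 0, 0], "spin": 0}])

```text
time: 35.5
tool_pos: [460.7, 323.0, 203.2]
tcp_rot: [-3.141, -0.0, 1.845]
contact_force: [0.3, 0.3, 0.7]
grip_width: 0.3
finger_force: 0.0
```

```bash
python3 -c "
from plant import bot
print(bot.get_obs()['tool_pos']);print(bot.close_job())"
```

```text
[460.70356916 323.00969347 203.15296808]
the job is handed in; nothing more can be done
None
```

The first lid tried fits: it is screwed fully home on the jar (a touch check met its top at z = 108.2 mm, 108 expected); the other lid lies flat in the tray, and the job was handed in at about 35.5 s.

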